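# Put the home-office battery packs and phone on charge

### The job

Get the desk charging for the night: first switch the charging dock off at its red-knobbed lever (pull it towards the robot), and never handle a pack while the dock is on. With it off, put each worn-out red-capped pack from the dock down in the green recycling box (side by side if two) and stand every flat blue-capped pack from the desk fully down in an empty bay of its own, leaving the packs already in the dock where they are; then switch the dock back on (lever right over, away from the robot). At any time, lay the cordless handset on its sloped cradle, keys up, earpiece end uppermost, foot end down at the lip; do not disturb the other things on the desk, and finish with everything at rest.

Things in the scene. Friction and masses are not known exactly. Their poses are not given: they have to be found in the camera images.
- dock: fixed white and grey charging dock, 80 mm deep (x) and 356 mm long (y from -183 to +173 mm), top at 28 mm; origin on the desk under it. Six open-topped bays in a row along its y, 44 mm apart, each 46 mm (x) by 36 mm (y) inside and 16 mm deep, straight walls; the power lever stands on its -y end
- bay0 (a point): centre of the floor of bay 0 (next to the lever), 12 mm above the desk and 16 mm below the dock's top; axes as the dock's
- bay1 (a point): centre of the floor of bay 1 (counted from the lever end), 12 mm above the desk and 16 mm below the dock's top; axes as the dock's
- bay2 (a point): centre of the floor of bay 2 (counted from the lever end), 12 mm above the desk and 16 mm below the dock's top; axes as the dock's
- bay3 (a point): centre of the floor of bay 3 (counted from the lever end), 12 mm above the desk and 16 mm below the dock's top; axes as the dock's
- bay4 (a point): centre of the floor of bay 4 (counted from the lever end), 12 mm above the desk and 16 mm below the dock's top; axes as the dock's
- bay5 (a point): centre of the floor of bay 5 (the far end from the lever), 12 mm above the desk and 16 mm below the dock's top; axes as the dock's
- power (a joint): dock's power lever: 0 = off, leaning 0.5 rad towards the robot (dock's -x); 1.0 = on, leaning 0.5 rad away (+x); stays where left, about 1.2 N moves it. Pivot 50 mm above the desk, 150 mm from the dock's origin towards its -y; 10 mm bar, red ball of 26 mm diameter centred 50 mm from the pivot; its housing is 70 mm (x) by 50 mm (y), top 53 mm above the desk
- flat_pack0: flat battery pack standing on the desk, 40 mm (x) by 30 mm (y) by 46 mm tall, heavy at the bottom, black with a blue cap, 130 g; origin at the centre of its underside, z up; it fits a bay only with its 40 mm side along the dock's x, either way round; may be absent (three or four are there)
- flat_pack1: flat battery pack standing on the desk, 40 mm (x) by 30 mm (y) by 46 mm tall, heavy at the bottom, black with a blue cap, 130 g; origin at the centre of its underside, z up; it fits a bay only with its 40 mm side along the dock's x, either way round; may be absent (three or four are there)
- flat_pack2: flat battery pack standing on the desk, 40 mm (x) by 30 mm (y) by 46 mm tall, heavy at the bottom, black with a blue cap, 130 g; origin at the centre of its underside, z up; it fits a bay only with its 40 mm side along the dock's x, either way round; may be absent (three or four are there)
- flat_pack3: flat battery pack standing on the desk, 40 mm (x) by 30 mm (y) by 46 mm tall, heavy at the bottom, black with a blue cap, 130 g; origin at the centre of its underside, z up; it fits a bay only with its 40 mm side along the dock's x, either way round; may be absent (three or four are there)
- charged_pack0: charged battery pack already in some bay of the dock, looks just like a flat one, 40 mm (x) by 30 mm (y) by 46 mm tall, heavy at the bottom, black with a blue cap, 130 g; origin at the centre of its underside, z up; it fits a bay only with its 40 mm side along the dock's x, either way round; may be absent (one or two are there)
- charged_pack1: charged battery pack already in some bay of the dock, looks just like a flat one, 40 mm (x) by 30 mm (y) by 46 mm tall, heavy at the bottom, black with a blue cap, 130 g; origin at the centre of its underside, z up; it fits a bay only with its 40 mm side along the dock's x, either way round; may be absent (one or two are there)
- charged_pack2: charged battery pack already in some bay of the dock, looks just like a flat one, 40 mm (x) by 30 mm (y) by 46 mm tall, heavy at the bottom, black with a blue cap, 130 g; origin at the centre of its underside, z up; it fits a bay only with its 40 mm side along the dock's x, either way round; may be absent (one or two are there)
- charged_pack3: charged battery pack already in some bay of the dock, looks just like a flat one, 40 mm (x) by 30 mm (y) by 46 mm tall, heavy at the bottom, black with a blue cap, 130 g; origin at the centre of its underside, z up; it fits a bay only with its 40 mm side along the dock's x, either way round; may be absent (one or two are there)
- worn_pack0: worn-out battery pack standing in some bay of the dock, 40 mm (x) by 30 mm (y) by 46 mm tall, heavy at the bottom, black with a red cap, 130 g; origin at the centre of its underside, z up; it fits a bay only with its 40 mm side along the dock's x, either way round; may be absent (one or two are there)
- worn_pack1: worn-out battery pack standing in some bay of the dock, 40 mm (x) by 30 mm (y) by 46 mm tall, heavy at the bottom, black with a red cap, 130 g; origin at the centre of its underside, z up; it fits a bay only with its 40 mm side along the dock's x, either way round; may be absent (one or two are there)
- recycling: fixed green open box, 120 by 120 mm, 50 mm high, 4 mm walls and floor; origin at the centre of its underside
- handset: cordless telephone handset lying keys up on the desk, grey, 150 mm (x) by 48 mm (y) by 24 mm (z), 160 g; origin at the centre of its underside, x towards the earpiece end (green screen), z out of the keys
- cradle_pad: resting surface of the handset cradle: aluminium strip 40 mm wide, 146 mm long, 12 mm thick, sloping 0.44 rad (rising away from the robot); origin on its surface 65 mm above the desk, where the centre of the handset's underside belongs; x up the slope, y across, z out of the surface. A lip 12 mm high stands across its lower end with its inner face at x = -77 mm; the strip runs up to x = +65 mm
- stapler: bystander: red stapler, 125 by 34 by 42 mm, lying flat; origin under its centre
- clip_tin: bystander: small round tin, 48 mm diameter, 30 mm high
- tape_roll: bystander: yellow roll of tape lying flat, 54 mm diameter, 19 mm high
Not all that is in view belongs to the job. What is shaped like the charged_pack2 but turquoise or yellow is not meant.

How it is judged:
On the way, in this order (a step that is already met when the one before it is completed fails the run):
1. the dock is switched off, lever pulled over towards the robot (value of joint power below 0.2 rad), for 0.2 s.
2. with the dock off, every worn-out pack lies in the recycling box and every flat pack stands in a bay (value of joint power below 0.3 rad and x of worn_pack0 in the frame of recycling between -0.056 and 0.056 m and y of worn_pack0 in the frame of recycling between -0.056 and 0.056 m and z of each of worn_pack0, worn_pack1 in the frame of recycling below 0.045 m and x of worn_pack1 in the frame of recycling between -0.056 and 0.056 m and y of worn_pack1 in the frame of recycling between -0.056 and 0.056 m and x of flat_pack0 in the frame of dock between -0.009 and 0.009 m and y of flat_pack0 in the frame of dock between -0.09 and 0.16 m and z of each of flat_pack0, flat_pack1, flat_pack2, flat_pack3 in the frame of dock below 0.017 m and angle between each of flat_pack0, flat_pack1, flat_pack2, flat_pack3's own z axis and vertical below 0.12 rad and x of flat_pack1 in the frame of dock between -0.009 and 0.009 m and y of flat_pack1 in the frame of dock between -0.09 and 0.16 m and x of flat_pack2 in the frame of dock between -0.009 and 0.009 m and y of flat_pack2 in the frame of dock between -0.09 and 0.16 m and x of flat_pack3 in the frame of dock between -0.009 and 0.009 m and y of flat_pack3 in the frame of dock between -0.09 and 0.16 m), for 0.2 s.
3. the dock is switched back on, lever over away from the robot (value of joint power above 0.8 rad), for 0.2 s.
At the end, for the whole second after the job is handed in: lever on (over 0.8 rad); worn packs in the recycling box; flat packs upright down in bays (within 9 mm, under 5 mm off the floor), charged packs still in theirs; handset on the pad (within 15 mm along, 12 mm across, 6 mm off, 0.1 rad of the slope), earpiece end up; all at rest (value of joint power above 0.8 rad and x of worn_pack0 in the frame of recycling between -0.056 and 0.056 m and y of worn_pack0 in the frame of recycling between -0.056 and 0.056 m and z of each of worn_pack0, worn_pack1 in the frame of recycling below 0.045 m and x of worn_pack1 in the frame of recycling between -0.056 and 0.056 m and y of worn_pack1 in the frame of recycling between -0.056 and 0.056 m and x of flat_pack0 in the frame of dock between -0.009 and 0.009 m and y of flat_pack0 in the frame of dock between -0.09 and 0.16 m and z of each of flat_pack0, flat_pack1, flat_pack2, flat_pack3 in the frame of dock below 0.017 m and angle between each of flat_pack0, flat_pack1, flat_pack2, flat_pack3, charged_pack0, charged_pack1, charged_pack2, charged_pack3's own z axis and vertical below 0.12 rad and x of flat_pack1 in the frame of dock between -0.009 and 0.009 m and y of flat_pack1 in the frame of dock between -0.09 and 0.16 m and x of flat_pack2 in the frame of dock between -0.009 and 0.009 m and y of flat_pack2 in the frame of dock between -0.09 and 0.16 m and x of flat_pack3 in the frame of dock between -0.009 and 0.009 m and y of flat_pack3 in the frame of dock between -0.09 and 0.16 m and distance of each of charged_pack0, charged_pack1, charged_pack2, charged_pack3 from where it was at the start of the episode below 0.012 m and x of handset in the frame of cradle_pad between -0.015 and 0.015 m and y of handset in the frame of cradle_pad between -0.012 and 0.012 m and z of handset in the frame of cradle_pad below 0.006 m and angle between the z axis of handset and the z axis of cradle_pad, either way round below 0.1 rad and angle between handset's own x axis and vertical below 1.3 rad and angle between handset's own z axis and vertical below 0.6 rad and linear speed of each of flat_pack0, flat_pack1, flat_pack2, flat_pack3, worn_pack0, worn_pack1, handset below 0.02 m/s); the robot touches nothing.
It fails at once if a pack is handled (gripped or pushed with over 3 N) while the dock is on (value of joint power above 0.6 rad and (contact force between the fingers and flat_pack0 above 3 N or contact force between the fingers and flat_pack1 above 3 N or contact force between the fingers and flat_pack2 above 3 N or contact force between the fingers and flat_pack3 above 3 N or contact force between the fingers and charged_pack0 above 3 N or contact force between the fingers and charged_pack1 above 3 N or contact force between the fingers and charged_pack2 above 3 N or contact force between the fingers and charged_pack3 above 3 N or contact force between the fingers and worn_pack0 above 3 N or contact force between the fingers and worn_pack1 above 3 N)).
It fails at once if a pack that was already charging in the dock is moved from its bay (over 20 mm) (distance of any of charged_pack0, charged_pack1, charged_pack2, charged_pack3 from where it was at the start of the episode above 0.02 m).
It fails at once if a bystander on the desk is pushed more than 60 mm from its place (distance of any of stapler, clip_tin, tape_roll from where it was at the start of the episode above 0.06 m).
Of charged_pack0, charged_pack1, charged_pack2, charged_pack3 only 1 to 2 are there at a start; the rules pass over those that are not, and their reading is None.
Of worn_pack0, worn_pack1 only 1 to 2 are there at a start; the rules pass over those that are not, and their reading is None.
Of flat_pack0, flat_pack1, flat_pack2, flat_pack3 only 3 to 4 are there at a start; the rules pass over those that are not, and their reading is None.
At some moment in a run one of flat_pack0, flat_pack1, flat_pack2, flat_pack3 may be knocked a few centimetres aside while the robot is not near it.
It also fails if it takes over 210 s, if anything falls off the work surface, if the arm or the gripper's body presses on something with over 40 N, if the wrist force passes 120 N, or if a joint passes its speed limit or range.

### The arm

A 7-joint arm with a two-finger parallel gripper is mounted at the origin on the work surface. World frame = base frame: x ahead of the robot, y to its left, z up, the work surface at z = 0. Lengths are in m, angles in rad, forces in N, time in s.
With the tool pointing down it reaches from about 0.4 to 0.85 m from the base axis. Payload 10.4 kg.
Tool frame: the origin (TCP) lies at the very end of the fingers, on their centre line; the grasp point (between the pads) lies 19 mm behind it; z points along the fingers, y is the line along which they close (so a half turn about z gives the same grasp; the last joint's range is limited). The gripper opens to 87 mm and grips with 3 to 60 N. Pads are 19 mm wide; open, the fingers measure 117 mm over their backs; the gripper's body (75 mm by 190 mm) begins 51 mm behind the grasp point.
Start: joints at [-1.323, 0.332, -0.065, 1.46, 0.022, 1.35, -0.088], TCP at [0.167, 0.602, 0.223] pointing down, gripper open.
Joint ranges: [-2.6, 2.6], [-0.5, 2.12], [-1.47, 1.34], [0.16, 2.42], [-1.27, 4.41], [0.06, 2.06], [-2.6, 2.6]. Speed limits (rad/s): [2.22, 2.22, 2.79, 2.79, 3.14, 3.14, 3.14].

### API

Orientations are given as a unit quaternion [x, y, z, w].
In Python, from bench import read_state, cams, workorder gives the robot as it stands.
- The arm moves only by the shell command python3 -m crank 'ROWS' [FORCE]. ROWS is text: rows parted by semicolons, each of 5 numbers parted by spaces: the shift along the tool's x, y, z scaled (see below), then the turn about the tool's z scaled (see below), then the opening, from -1 (shut) to 1 (fully open). In form: dx dy dz yaw jaw; .... A call has 1 to 10 rows; each row shifts and turns the commanded pose from where the row before left it, along the tool's axes as they then stand; what a row does not reach is not made up. The controller multiplies each number of a shift by 200 mm and each number of a turn by 90 degrees. A row lasts 1/10 s, in which the tool goes at most 50 mm and 8.59 degrees, less where a joint would pass 70% of its speed; a pose out of reach is approached as far as the arm can. A call with a number of a shift or a turn outside -1 to 1 is refused whole. A call with a gripper value outside its range is refused whole. The fingers move at their own pace and stop on an object; FORCE is the grip in N (left out, the last holds). Time passes only in rows, so rows that do not move let the fingers close. It gives the time, the measured TCP pose, the force, the opening and the grip force at its end, in the units of the state.
- read_state(): the state, without advancing time (a new reading comes with each control period).
- cams.camera(name): name is "scene" or "top"; returns a dict with "img" (480x640x3 uint8, blue, green, red), "K" (3x3 intrinsics, pixels), "xyz" and "attitude" of the camera in the world. Camera axes: x right, y down, z forward; pixel columns grow to the right and rows downward; lengths in m; the calibration is good to about 2 mm. A picture is of the moment at which its call begins. There is no depth.
- workorder.close_job(): hands the job in; it is judged then, once.
The state is a dict: "time": time; "joint_positions": joint angles; "joint_vel": joint speeds; "joint_torque": joint torques, N m; "ee_pos": TCP position; "eef_rot": TCP orientation; "ft_force": force on the tool from outside, world axes, zero at the start; "torque": the same for the moment, N m; "width": finger opening in m; "grip_force": force on a finger pad.
Only numpy, scipy, OpenCV 4.12 (cv2) and the standard library are available. Lean on these libraries where they do the work, as an engineer would, in place of code of your own. Each camera call takes 0.05 s, during which the arm holds its last target. There are 200 camera calls.

## Working session

There is one attempt and no reset: what is moved stays moved. The work goes in short steps, Python scripts to look and compute and a shell command to move; the robot and the scene stay as the last step left them, time stands still between calls to the robot, and variables do not carry over. Pictures are saved under pics/ and viewed, at most 14 in all, crops included, and the job is handed in when it is done.

```bash
mkdir -p pics; ls
python3 - <<'E'
from bench import read_state,cams
import cv2,numpy as np
s=read_state();print({k:np.round(v,3).tolist() for k,v in s.items()})
for n in("top","scene"):
    c=cams.camera(n);cv2.imwrite(f"pics/{n}0.png",c["img"]);print(n,c["K"],c["xyz"],c["attitude"])
E
```

```text
pics
{'time': 0.0, 'joint_positions': [-1.323, 0.333, -0.065, 1.461, 0.022, 1.35, -0.088], 'joint_vel': [-0.0, 0.0, 0.001, -0.001, 0.001, 0.0, -0.001], 'joint_torque': [0.0, -62.325, 0.025, -38.99, -0.061, 0.04, 0.0], 'ee_pos': [0.167, 0.602, 0.222], 'eef_rot': [0.135, 0.991, -0.001, -0.0], 'ft_force': [0.457, 0.634, -0.206], 'torque': [0.031, 0.005, -0.011], 'grip_force': 0.0, 'width': 0.087}
top [[436.08344411   0.         330.38595465]
 [  0.         436.08344411 239.9940706 ]
 [  0.           0.           1.        ]] [ 0.35217247 -0.00984227  1.11997268] [ 0.71369195 -0.6952228   0.05776155 -0.06302896]
scene [[603.33386215   0.         323.11666778]
 [  0.         603.33386215 239.12735489]
 [  0.           0.           1.        ]] [1.38372666 0.08127034 0.84190449] [ 0.61127695  0.67761712 -0.301058   -0.27665792]
```

View pics/top0.png

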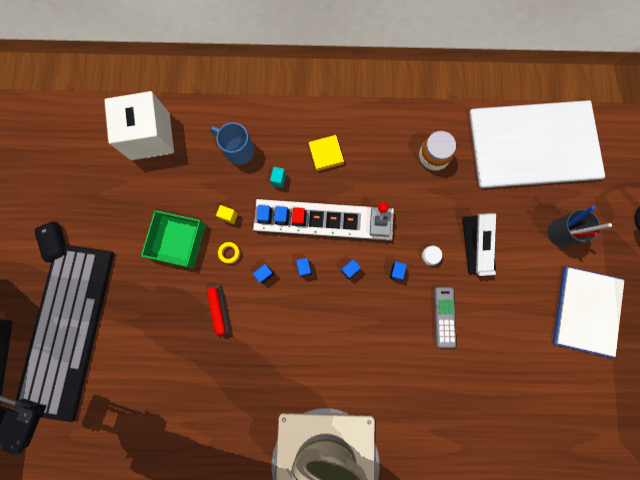

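View pics/scene0.png

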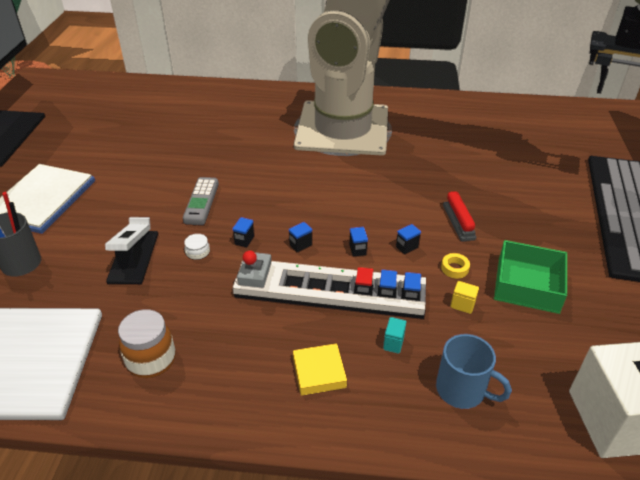

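```bash
cat > h.py <<'E'
from bench import read_state,cams
import cv2,numpy as np
from scipy.spatial.transform import Rotation as R
def cam(n):
    c=cams.camera(n);c["R"]=R.from_quat(c["attitude"]).as_matrix();c["p"]=np.array(c["xyz"]);c["K"]=np.array(c["K"]);return c
def proj(c,P):
    q=(np.atleast_2d(P)-c["p"])@c["R"]@c["K"].T;return q[:,:2]/q[:,2:]
def back(c,uv,z):
    uv=np.atleast_2d(uv).astype(float);d=np.c_[uv,np.ones(len(uv))]@np.linalg.inv(c["K"]).T@c["R"].T
    return c["p"]+d*((z-c["p"][2])/d[:,2])[:,None]
def hom(c,z,x1,y1,s): # rectified: col=(y1-y)*s,row=(x1-x)*s
    w=np.float32([[0,0],[400,0],[400,400],[0,400]])
    P=np.c_[x1-w[:,1]/s,y1-w[:,0]/s,np.full(4,z)]
    return cv2.getPerspectiveTransform(np.float32(proj(c,P)),w)
def rect(c,z,x1,y1,s,W,H):
    return cv2.warpPerspective(c["img"],hom(c,z,x1,y1,s),(W,H),flags=cv2.INTER_CUBIC)
def caps(c,z=.046,col="blue",x=(.3,.62),y=(-.3,.3)):
    s=2000;im=rect(c,z,x[1],y[1],s,int((y[1]-y[0])*s),int((x[1]-x[0])*s)).astype(int)
    b,g,r=im[...,0],im[...,1],im[...,2]
    m=(b>150)&(r<90)&(g<140) if col=="blue" else (r>150)&(b<60)&(g<60)
    m=cv2.morphologyEx(m.astype(np.uint8),cv2.MORPH_OPEN,np.ones((9,9)))
    out=[]
    for k in cv2.findContours(m,cv2.RETR_EXTERNAL,cv2.CHAIN_APPROX_NONE)[0]:
        if cv2.contourArea(k)<800:continue
        (u,v),(w,h),a=cv2.minAreaRect(k)
        # long side direction angle in world
        t=np.radians(a)+(0 if w>h else np.pi/2); d=(-np.sin(t),-np.cos(t))
        th=np.degrees(np.arctan2(d[1],d[0]));th=(th+90)%180-90
        out.append((round(x[1]-v/s,4),round(y[1]-u/s,4),round(max(w,h)/s*1000),round(min(w,h)/s*1000),round(th,1)))
    return sorted(out,key=lambda o:-o[1])
E
python3 - <<'E'
from h import *
c=cam("top")
for col in("blue","red"):
    for o in caps(c,col=col):print(col,o)
cv2.imwrite("pics/r.png",rect(c,.028,.62,.30,1400,800,460))
k=cam("scene")
cv2.imwrite("pics/cr.png",cv2.resize(np.hstack([c["img"][190:360,420:520],k["img"][170:340,90:250]]),None,fx=3,fy=3,interpolation=cv2.INTER_CUBIC))
E
```

```text
blue (0.6024, 0.1738, 36, 30, np.float64(-2.3))
blue (0.4511, 0.1672, 40, 30, np.float64(-49.0))
blue (0.6012, 0.1295, 38, 30, np.float64(0.0))
blue (0.4702, 0.0665, 40, 30, np.float64(15.4))
blue (0.4685, -0.0518, 40, 30, np.float64(-46.6))
blue (0.4668, -0.17, 40, 30, np.float64(-13.6))
red (0.3568, 0.2766, 117, 25, np.float64(15.4))
red (0.5996, 0.0849, 38, 29, np.float64(-1.2))
```

View pics/r.png

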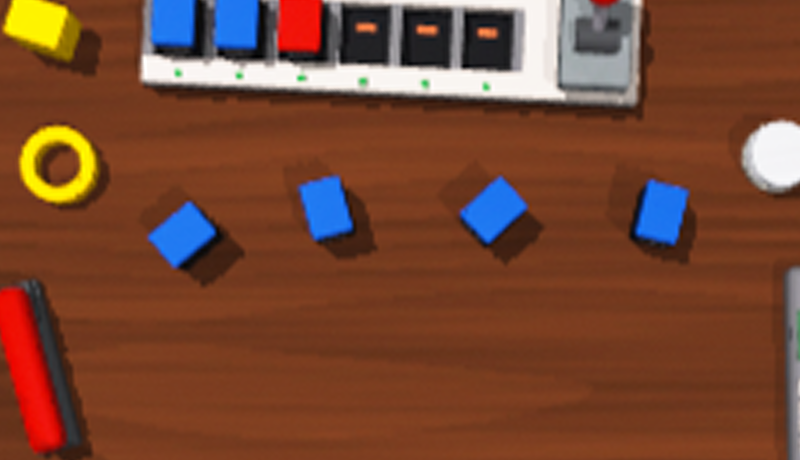

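View pics/cr.png

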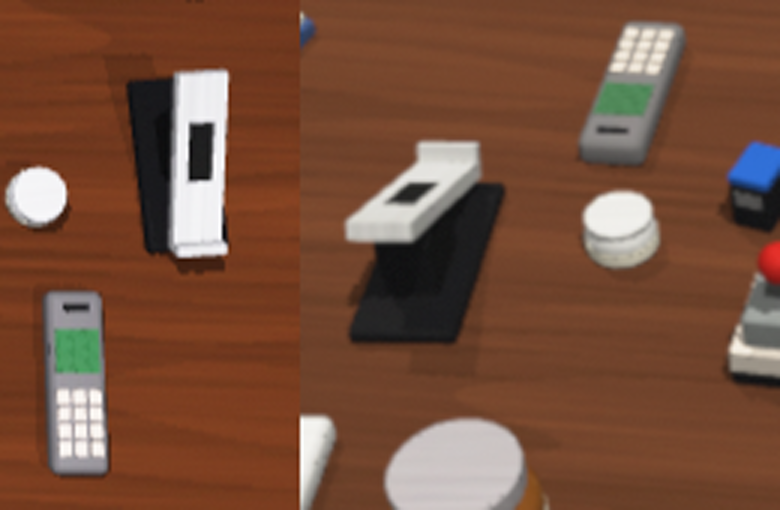

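Run:
```python
from h import *
c=cam("top");k=cam("scene")
for col in("blue","red"):
    for o in caps(c,z=.058,col=col,x=(.54,.66)):print(col,o)
a=rect(c,.028,.66,.22,2000,800,320)
cr=lambda u,v:np.array([420+u/3,190+v/3])
hs=back(c,[cr(74,292),cr(80,473)],.022);print("handset",hs.mean(0),np.degrees(np.arctan2(*(hs[0]-hs[1])[[1,0]])))
u=back(c,cr(201,71.5),.0927)[0];l=back(c,cr(198,245),.0325)[0]
d=u-l;L=np.hypot(*d[:2]);print("cradle len",L,"yaw",np.degrees(np.arctan2(d[1],d[0])))
o=l[:2]+d[:2]/L*77*.9048e-3;o2=u[:2]-d[:2]/L*65*.9048e-3;print(o,o2)
o=(o+o2)/2;y=np.arctan2(d[1],d[0])
Rp=R.from_euler("zy",[y,-.44]).as_matrix();pts=np.array([[.065,.02,0],[.065,-.02,0],[-.077,-.02,0],[-.077,.02,0]])
P=np.r_[o,.065]+pts@Rp.T
ov=[]
for C,(x0,y0,x1,y1) in((c,(420,190,520,360)),(k,(90,170,250,340))):
    im=cv2.resize(C["img"][y0:y1,x0:x1],None,fx=3,fy=3,interpolation=cv2.INTER_CUBIC)
    cv2.polylines(im,[np.int32((proj(C,P)-[x0,y0])*3)],True,(0,0,255),1);ov.append(im)
cv2.imwrite("pics/ov.png",np.hstack(ov))
cv2.imwrite("pics/dock.png",a)
b=rect(c,.05,.62,.45,2500,600,500);cv2.imwrite("pics/box.png",b)
```

```text
blue (0.6008, 0.1718, 38, 30, np.float64(-2.3))
blue (0.5989, 0.1279, 38, 30, np.float64(-2.3))
red (0.5969, 0.0839, 38, 29, np.float64(-1.3))
red (0.6238, -0.1278, 24, 24, np.float64(-90.0))
handset [ 0.35524393 -0.28957154  0.022     ] 0.8783451524867473
cradle len 0.13419720613595496 yaw 5.927557857737635
[ 0.53902187 -0.38222281] [ 0.54470692 -0.38163255]
```

View pics/ov.png

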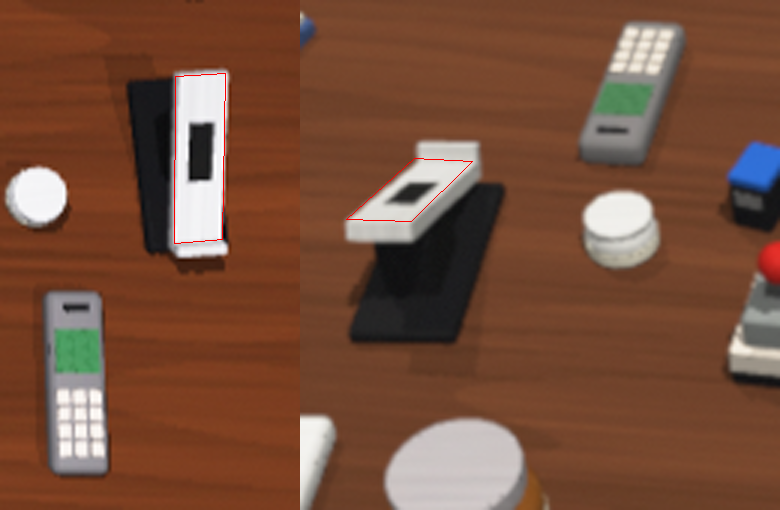

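View pics/dock.png

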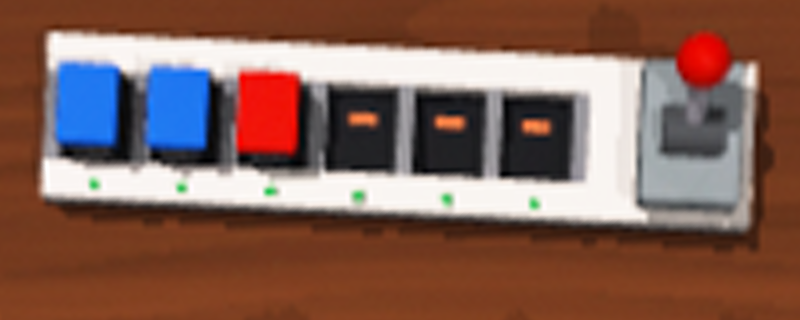

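View pics/box.png

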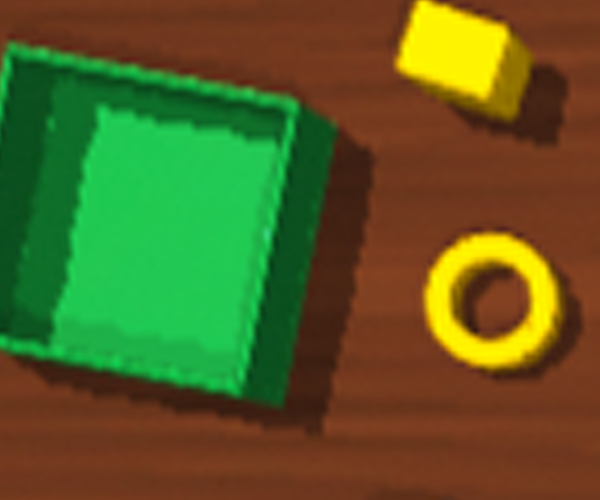

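```bash
cat >> h.py <<'E'
def goto(x,y,z,psi):
    s=read_state();M=R.from_quat(s["eef_rot"]).as_matrix();p=np.array(s["ee_pos"])
    now=np.degrees(np.arctan2(M[1,1],M[0,1]));t=(now-psi+180)%360-180;q=np.radians(psi)
    d=np.array([x,y,z])-p
    print(f"t={s['time']:.1f} at {p.round(4)} psi {now:.1f} w {s['width']:.3f} g {s['grip_force']:.1f}; turn {t/90:.4f} ({abs(t)/8:.1f} rows) then dx {(-np.sin(q)*d[0]+np.cos(q)*d[1])/.2:.4f} dy {(np.cos(q)*d[0]+np.sin(q)*d[1])/.2:.4f} dz {-d[2]/.2:.4f} ({np.linalg.norm(d)/.045:.1f} rows)")
def bay(i,dx=0):
    y=-.0745+.044*i;return np.array([.5954+.0419*y,.0262+.999*y])
E
python3 -m crank '0 0 0 -.073 -1;0 0 0 -.073 -1;-.117 -.16 0 0 -1;-.117 -.16 0 0 -1;-.117 -.16 0 0 -1;-.117 -.16 0 0 -1;-.117 -.16 0 0 -1;-.117 -.16 0 0 -1;-.117 -.16 0 0 -1;-.117 -.16 0 0 -1' 20
python3 -m crank '-.117 -.16 0 0 -1;-.117 -.16 0 0 -1;-.117 -.16 0 0 -1;-.117 -.16 0 0 -1;-.117 -.16 0 0 -1;-.117 -.16 0 0 -1;-.117 -.16 0 0 -1;-.117 -.16 0 0 -1;-.117 -.16 0 0 -1;-.117 -.16 0 0 -1'
python3 -m crank '-.117 -.16 0 0 -1;-.117 -.16 0 0 -1;-.117 -.16 0 0 -1;-.117 -.16 0 0 -1;0 0 0 0 -1;0 0 0 0 -1'
python3 -c "
from h import *
goto(.65,-.125,.075,87.6)"
```

```text
time: 1.3
ee_pos: [0.3443, 0.3372, 0.2227]
eef_rot: [0.021, 1.0, 0.0, 0.0]
ft_force: [-0.1, 1.0, -0.4]
width: 0.0151
grip_force: 0.0
time: 2.3
ee_pos: [0.5649, 0.0079, 0.2227]
eef_rot: [0.021, 1.0, 0.0, 0.0]
ft_force: [0.5, -1.2, -0.3]
width: 0.0003
grip_force: 0.0
time: 2.9
ee_pos: [0.6523, -0.1235, 0.2219]
eef_rot: [0.022, 1.0, -0.0, -0.0]
ft_force: [-0.5, 0.5, 0.3]
width: 0.0006
grip_force: 0.0
t=2.9 at [ 0.6523 -0.1235  0.2219] psi 87.5 w 0.001 g 0.0; turn -0.0008 (0.0 rows) then dx 0.0110 dy -0.0082 dz 0.7344 (3.3 rows)
```

```bash
python3 -m crank '0 0 .18 0 -1;0 0 .18 0 -1;0 0 .18 0 -1;0 0 .19 0 -1;0 0 0 0 -1;.06 0 0 0 -1;.06 0 0 0 -1;.06 0 0 0 -1;.06 0 0 0 -1;.05 0 0 0 -1'
python3 -m crank '.04 0 0 0 -1;0 0 0 0 -1;0 0 0 0 -1'
python3 -m crank '-.06 0 0 0 -1;0 0 -.2 0 -1;0 0 -.2 0 -1;0 0 -.2 0 0'
python3 - <<'E'
from h import *
c=cam("top");k=cam("scene")
for col in("blue","red"):
    for o in caps(c,col=col):print(col,o)
cv2.imwrite("pics/l.png",cv2.resize(np.hstack([c["img"][180:260,340:440],k["img"][220:300,220:320]]),None,fx=3,fy=3))
b=bay(3);goto(*b,.12,-2.4)
E
```

```text
time: 3.9
ee_pos: [0.5953, -0.1194, 0.0792]
eef_rot: [0.02, 1.0, 0.0, 0.002]
ft_force: [2.4, 0.0, 1.6]
width: 0.0006
grip_force: 0.8
time: 4.2
ee_pos: [0.5885, -0.1194, 0.0785]
eef_rot: [0.02, 1.0, -0.0, 0.003]
ft_force: [5.8, -0.8, 1.8]
width: 0.0003
grip_force: 3.4
time: 4.6
ee_pos: [0.5978, -0.1201, 0.1984]
eef_rot: [0.021, 1.0, 0.0, -0.0]
ft_force: [0.4, -0.5, -0.0]
width: 0.0037
grip_force: 0.0
blue (0.6025, 0.1742, 35, 30, np.float64(0.0))
blue (0.451, 0.1672, 39, 29, np.float64(-49.0))
blue (0.6019, 0.1295, 37, 29, np.float64(-2.1))
blue (0.4702, 0.0665, 40, 29, np.float64(15.8))
red (0.3566, 0.2769, 116, 23, np.float64(14.7))
red (0.5997, 0.0851, 38, 30, np.float64(-1.3))
t=4.7 at [ 0.6007 -0.1209  0.2029] psi 87.6 w 0.009 g 0.0; turn 1.0002 (11.3 rows) then dx 1.0210 dy -0.0572 dz 0.4146 (4.9 rows)
```

View pics/l.png

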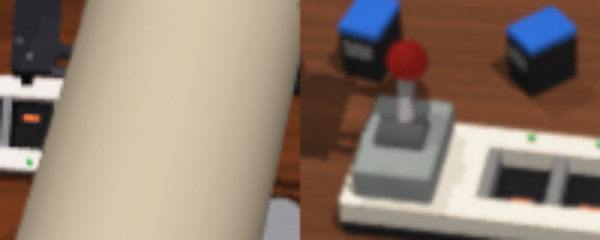

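```bash
python3 -m crank '0 0 0 .09 1;0 0 0 .09 1;0 0 0 .09 1;0 0 0 .09 1;0 0 0 .09 1;0 0 0 .09 1;0 0 0 .09 1;0 0 0 .09 1;0 0 0 .09 1;0 0 0 .09 1'
python3 -m crank '0 0 0 .09 1;0 0 0 .01 1;.2 -.01 0 0 1;.2 -.01 0 0 1;.2 -.01 0 0 1;.2 -.01 0 0 1;.221 -.017 0 0 1;0 0 0 0 1'
python3 - <<'E'
from h import *
k=cam("scene");print(proj(k,[[.565,-.1227,.094],[.613,-.1247,.094]]))
goto(.5965,.084,.033,-2.4)
E
```

```text
time: 5.7
ee_pos: [0.598, -0.1199, 0.1966]
eef_rot: [0.667, 0.745, 0.0, -0.0]
ft_force: [0.5, 0.2, 0.3]
width: 0.0848
grip_force: 0.0
time: 6.5
ee_pos: [0.5946, 0.0926, 0.1959]
eef_rot: [0.717, 0.697, 0.0, -0.001]
ft_force: [0.2, -0.0, -0.0]
width: 0.0871
grip_force: 0.0
[[254.9699619  240.03051913]
 [248.9729037  257.64838022]]
t=6.5 at [0.5949 0.0885 0.1962] psi -1.8 w 0.087 g 0.0; turn 0.0066 (0.1 rows) then dx -0.0221 dy 0.0091 dz 0.8160 (3.6 rows)
```

```bash
python3 -m crank '-.022 .01 .2 .007 1;0 0 .2 0 1;0 0 .2 0 1;0 0 .15 0 1;0 0 .065 0 1;0 0 0 0 1;0 0 0 0 -1;0 0 0 0 -1;0 0 0 0 -1;0 0 0 0 -1' 25
python3 -m crank '0 0 0 0 -1;0 0 -.15 0 -1;0 0 -.2 0 -1;0 0 -.2 0 -1;0 0 -.1 .095 -1;0 0 0 0 -1'
python3 -c "
from h import *
goto(.533,.40,.03,-10.5)"
```

```text
time: 7.55
ee_pos: [0.5978, 0.08, 0.0344]
eef_rot: [0.725, 0.688, 0.001, 0.0]
ft_force: [-0.4, -0.1, -0.0]
width: 0.0629
grip_force: 0.0
time: 8.15
ee_pos: [0.599, 0.0799, 0.1668]
eef_rot: [0.776, 0.631, 0.002, 0.001]
ft_force: [0.3, 0.5, -0.3]
width: 0.0147
grip_force: 0.0
t=8.2 at [0.599  0.0799 0.1668] psi -11.8 w 0.015 g 0.0; turn -0.0145 (0.2 rows) then dx 1.5137 dy -0.6160 dz 0.6842 (7.9 rows)
```

```bash
python3 -m crank '0 0 0 -.1 1;0 0 0 0 1;0 0 0 0 1;0 0 0 0 1;0 0 0 0 1;0 0 0 0 1'
python3 - <<'E'
from h import *
c=cam("top")
for o in caps(c,z=.058,col="red",x=(.54,.66)):print("red",o)
for i in range(4):
    goto(.597,.084,.033,-2.4);cam("scene")
E
```

```text
time: 8.75
ee_pos: [0.5972, 0.0797, 0.1634]
eef_rot: [0.725, 0.688, -0.0, -0.0]
ft_force: [0.1, 0.3, -0.7]
width: 0.0554
grip_force: 0.0
red (0.5735, -0.1258, 24, 23, np.float64(-90.0))
t=8.8 at [0.5972 0.0798 0.1634] psi -3.0 w 0.059 g 0.0; turn -0.0066 (0.1 rows) then dx 0.0211 dy -0.0021 dz 0.6519 (2.9 rows)
t=8.8 at [0.5973 0.0798 0.1635] psi -3.0 w 0.063 g 0.0; turn -0.0065 (0.1 rows) then dx 0.0210 dy -0.0023 dz 0.6523 (2.9 rows)
t=8.9 at [0.5973 0.0798 0.1635] psi -3.0 w 0.067 g 0.0; turn -0.0065 (0.1 rows) then dx 0.0210 dy -0.0022 dz 0.6525 (2.9 rows)
t=8.9 at [0.5973 0.0798 0.1635] psi -3.0 w 0.071 g 0.0; turn -0.0064 (0.1 rows) then dx 0.0211 dy -0.0023 dz 0.6525 (2.9 rows)
```

```bash
python3 -m crank '.02 0 .2 0 1;0 0 .2 0 1;0 0 .15 0 1;0 0 .1 0 1;0 0 0 0 -1;0 0 0 0 -1;0 0 0 0 -1;0 0 0 0 -1;0 0 0 0 -1;0 0 0 0 -1' 25
python3 -m crank '0 0 0 0 -1;0 0 0 0 -1'
python3 -c "
from h import *
goto(.597,.084,.033,-2.4)"
```

```text
time: 10.0
ee_pos: [0.5977, 0.0839, 0.034]
eef_rot: [0.725, 0.689, 0.0, 0.0]
ft_force: [0.4, -0.1, 0.5]
width: 0.0472
grip_force: 0.0
time: 10.2
ee_pos: [0.5976, 0.0839, 0.0338]
eef_rot: [0.725, 0.689, 0.0, -0.0]
ft_force: [-1.0, 0.0, 2.4]
width: 0.0401
grip_force: 25.0
t=10.2 at [0.5976 0.0839 0.0338] psi -3.0 w 0.040 g 25.0; turn -0.0062 (0.1 rows) then dx 0.0005 dy -0.0031 dz 0.0040 (0.0 rows)
```

```bash
python3 -m crank '0 0 -.1 0 -1;0 0 -.18 0 -1;0 0 -.2 0 -1;0 0 -.15 .083 -1;.187 -.075 0 0 -1;.187 -.075 0 0 -1;.187 -.075 0 0 -1;.187 -.075 0 0 -1;.187 -.075 0 0 -1;.187 -.075 0 0 -1'
python3 -m crank '.187 -.075 0 0 -1;.187 -.075 0 0 -1;0 0 0 0 -1;0 0 0 0 -1'
python3 -c "
from h import *
goto(.533,.40,.028,-10.5)"
```

```text
time: 11.2
ee_pos: [0.5489, 0.3223, 0.1594]
eef_rot: [0.768, 0.64, -0.0, -0.0]
ft_force: [0.4, 0.0, -1.3]
width: 0.0398
grip_force: 25.0
time: 11.6
ee_pos: [0.5329, 0.4005, 0.1588]
eef_rot: [0.768, 0.641, -0.001, 0.0]
ft_force: [0.6, -1.0, -0.9]
width: 0.0398
grip_force: 25.0
t=11.6 at [0.5329 0.4005 0.1588] psi -10.3 w 0.040 g 25.0; turn 0.0021 (0.0 rows) then dx -0.0025 dy 0.0007 dz 0.6542 (2.9 rows)
```

```bash
python3 -m crank '0 0 .2 0 -1;0 0 .2 0 -1;0 0 .15 0 -1;0 0 .08 0 -1;0 0 .02 0 -1;0 0 0 0 -1;0 0 0 0 .35;0 0 0 0 .35;0 0 0 0 .35;0 0 -.15 0 .35'
python3 -m crank '0 0 -.2 0 .35;0 0 -.2 0 .35;0 0 0 0 .4'
python3 - <<'E'
from h import *
c=cam("top")
for o in caps(c):print(o)
cv2.imwrite("pics/b2.png",cam("scene")["img"][200:340,400:600].repeat(3,0).repeat(3,1))
goto(.451,.167,.15,-49)
E
```

```text
time: 12.6
ee_pos: [0.5316, 0.3987, 0.0569]
eef_rot: [0.768, 0.64, -0.003, 0.0]
ft_force: [-0.4, -0.1, -0.8]
width: 0.0572
grip_force: 0.0
time: 12.9
ee_pos: [0.5365, 0.4012, 0.1463]
eef_rot: [0.769, 0.64, 0.005, -0.0]
ft_force: [0.3, -1.0, 0.0]
width: 0.0602
grip_force: 0.0
(0.6024, 0.174, 36, 30, np.float64(-2.3))
(0.4511, 0.1672, 40, 30, np.float64(-49.0))
(0.6012, 0.1295, 38, 30, np.float64(0.0))
(0.4702, 0.0665, 40, 30, np.float64(15.4))
(0.4685, -0.0518, 40, 30, np.float64(-46.6))
(0.4668, -0.17, 40, 30, np.float64(-13.6))
t=13.0 at [0.5342 0.4002 0.141 ] psi -10.4 w 0.061 g 0.0; turn 0.4286 (4.8 rows) then dx -1.0788 dy 0.6072 dz -0.0451 (5.5 rows)
```

View pics/b2.png

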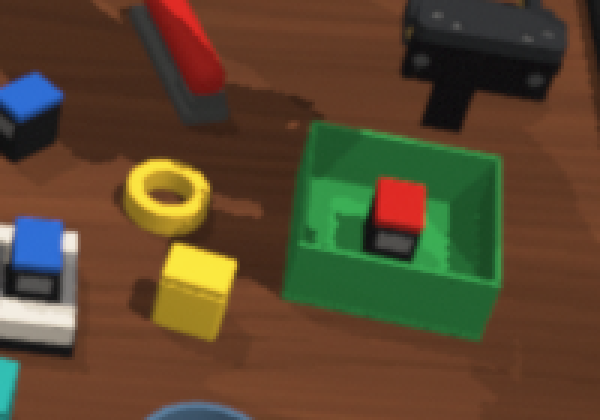

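```bash
python3 -m crank '0 0 0 .086 .5;0 0 0 .086 .5;0 0 0 .086 .5;0 0 0 .086 .5;0 0 0 .085 .5;-.18 .101 0 0 .5;-.18 .101 0 0 .5;-.18 .101 0 0 .5;-.18 .101 0 0 .5;-.18 .101 0 0 .5'
python3 -m crank '-.18 .102 0 0 .5;0 0 0 0 .5;0 0 0 0 .5;0 0 0 0 .5'
python3 -c "
from h import *
goto(.451,.167,.021,-49)"
```

```text
time: 14.0
ee_pos: [0.4626, 0.2038, 0.1383]
eef_rot: [0.937, 0.35, -0.001, 0.0]
ft_force: [1.4, -0.7, 1.1]
width: 0.0649
grip_force: 0.0
time: 14.4
ee_pos: [0.45, 0.1675, 0.1393]
eef_rot: [0.937, 0.35, -0.0, 0.0]
ft_force: [0.4, 0.4, 0.4]
width: 0.0651
grip_force: 0.0
t=14.4 at [0.45   0.1675 0.1393] psi -49.0 w 0.065 g 0.0; turn 0.0004 (0.0 rows) then dx 0.0023 dy 0.0050 dz 0.5915 (2.6 rows)
```

```bash
python3 -m crank '0 .005 .2 0 .5;0 0 .2 0 .5;0 0 .14 0 .5;0 0 .05 0 .5;0 0 0 0 -1;0 0 0 0 -1;0 0 0 0 -1;0 0 0 0 -1;0 0 0 0 -1;0 0 0 0 -1' 25
python3 -m crank '0 0 -.1 0 -1;0 0 -.2 0 -1;0 0 -.2 -.08 -1;0 0 -.09 -.088 -1;0 0 0 -.088 -1;0 0 0 -.088 -1;0 0 0 -.088 -1;0 0 0 -.086 -1;-.096 .188 0 0 -1;-.096 .188 0 0 -1'
python3 -m crank '-.096 .188 0 0 -1;-.096 .188 0 0 -1;0 0 0 0 -1;0 0 0 0 -1'
python3 -c "
from h import *
print(bay(3));goto(*bay(3),.035,-2.4)"
```

```text
time: 15.4
ee_pos: [0.4514, 0.1665, 0.0225]
eef_rot: [0.937, 0.35, 0.001, -0.001]
ft_force: [-1.3, -0.0, 7.7]
width: 0.0399
grip_force: 25.0
time: 16.4
ee_pos: [0.5249, 0.1256, 0.1402]
eef_rot: [0.72, 0.694, 0.001, -0.001]
ft_force: [-0.0, 0.1, 1.0]
width: 0.0398
grip_force: 25.0
time: 16.8
ee_pos: [0.598, 0.0812, 0.1393]
eef_rot: [0.723, 0.691, -0.0, 0.0]
ft_force: [-1.1, 0.4, -0.7]
width: 0.0397
grip_force: 25.0
[0.59780925 0.0836425 ]
t=16.8 at [0.598  0.0812 0.1393] psi -2.6 w 0.040 g 25.0; turn -0.0018 (0.0 rows) then dx 0.0119 dy -0.0015 dz 0.5217 (2.3 rows)
```

```bash
python3 -m crank '.012 -.002 .18 0 -1;0 0 .15 0 -1;0 0 .06 0 -1;0 0 .04 0 -1;0 0 .04 0 -1;0 0 .04 0 -1;0 0 .01 0 -1;0 0 0 0 -1'
python3 -c "
from h import *
goto(*bay(3),.035,-2.4)"
```

```text
time: 17.6
ee_pos: [0.5976, 0.0851, 0.0357]
eef_rot: [0.722, 0.692, 0.0, -0.0]
ft_force: [0.6, -0.3, -1.0]
width: 0.0395
grip_force: 25.0
t=17.6 at [0.5976 0.0851 0.0357] psi -2.4 w 0.040 g 25.0; turn -0.0003 (0.0 rows) then dx -0.0071 dy 0.0015 dz 0.0034 (0.0 rows)
```

```bash
python3 -m crank '0 0 .005 0 -1;0 0 0 0 .5;0 0 0 0 .5;0 0 0 0 .5;0 0 0 0 .5;0 0 -.1 0 .5;0 0 -.2 0 .5;0 0 -.2 0 .5;0 0 -.02 0 .5;0 0 0 0 .5'
python3 - <<'E'
from h import *
c=cam("top")
for o in caps(c):print(o)
goto(.4702,.0665,.022,15.4)
E
```

```text
time: 18.6
ee_pos: [0.5982, 0.0853, 0.1396]
eef_rot: [0.722, 0.692, 0.001, 0.0]
ft_force: [0.5, 0.9, -0.9]
width: 0.0651
grip_force: 0.0
(0.4701, 0.0672, 40, 28, np.float64(15.9))
(0.468, -0.0519, 35, 25, np.float64(-47.4))
(0.4668, -0.1701, 40, 29, np.float64(-13.7))
t=18.6 at [0.5974 0.0853 0.1383] psi -2.4 w 0.065 g 0.0; turn -0.1978 (2.2 rows) then dx 0.0781 dy -0.6380 dz 0.5813 (3.9 rows)
```

```bash
python3 -m crank '0 0 0 -.066 .5;0 0 0 -.066 .5;0 0 0 -.066 .5;.026 -.21 0 0 .5;.026 -.21 0 0 .5;.026 -.218 0 0 .5;0 0 0 0 .5;0 0 0 0 .5;0 0 .2 0 .5;0 0 .2 0 .5'
python3 -m crank '0 0 .13 0 .5;0 0 .05 0 .5;0 0 0 0 .5'
python3 -c "
from h import *
goto(.4702,.0668,.022,15.4)"
```

```text
time: 19.65
ee_pos: [0.4744, 0.0671, 0.0579]
eef_rot: [0.606, 0.796, 0.001, 0.001]
ft_force: [-0.2, 1.7, -0.7]
width: 0.0653
grip_force: 0.0
time: 19.95
ee_pos: [0.4725, 0.0654, 0.0215]
eef_rot: [0.606, 0.795, -0.002, 0.0]
ft_force: [0.4, -0.4, 0.5]
width: 0.0653
grip_force: 0.0
t=19.9 at [0.4725 0.0654 0.0215] psi 15.3 w 0.065 g 0.0; turn -0.0007 (0.0 rows) then dx 0.0100 dy -0.0090 dz -0.0024 (0.1 rows)
```

```bash
python3 -m crank '.01 -.009 0 0 .5;0 0 0 0 -1;0 0 0 0 -1;0 0 0 0 -1;0 0 0 0 -1;0 0 0 0 -1;0 0 -.1 0 -1;0 0 -.2 .066 -1;0 0 -.2 .066 -1;0 0 -.09 .066 -1' 25
python3 -m crank '-.036 .21 0 0 -1;-.036 .21 0 0 -1;-.037 .213 0 0 -1;0 0 0 0 -1;0 0 0 0 -1;0 0 0 0 -1'
python3 -c "
from h import *
print(bay(2));goto(*bay(2),.035,-2.4)"
```

```text
time: 20.95
ee_pos: [0.4715, 0.0677, 0.1434]
eef_rot: [0.724, 0.69, 0.001, 0.0]
ft_force: [-0.1, 0.7, -1.3]
width: 0.04
grip_force: 25.0
time: 21.55
ee_pos: [0.5846, 0.043, 0.1416]
eef_rot: [0.723, 0.691, -0.001, -0.001]
ft_force: [-0.7, -0.3, -1.1]
width: 0.0404
grip_force: 25.0
[0.59596565 0.0396865 ]
t=21.6 at [0.5846 0.043  0.1416] psi -2.6 w 0.040 g 25.0; turn -0.0018 (0.0 rows) then dx -0.0142 dy 0.0574 dz 0.5331 (2.4 rows)
```

```bash
python3 -m crank '-.014 .057 0 0 -1;0 0 .18 0 -1;0 0 .15 0 -1;0 0 0 0 -1;0 0 0 0 -1'
python3 -c "
from h import *
goto(*bay(2),.035,-2.4)"
```

```text
time: 22.05
ee_pos: [0.5962, 0.0402, 0.0768]
eef_rot: [0.722, 0.691, -0.0, -0.001]
ft_force: [0.3, -0.2, -0.6]
width: 0.0398
grip_force: 25.0
t=22.1 at [0.5962 0.0402 0.0768] psi -2.5 w 0.040 g 25.0; turn -0.0012 (0.0 rows) then dx -0.0026 dy -0.0012 dz 0.2092 (0.9 rows)
```

```bash
python3 -m crank '-.002 0 .06 0 -1;0 0 .06 0 -1;0 0 .05 0 -1;0 0 .04 0 -1;0 0 .005 0 -1;0 0 0 0 -1'
python3 -c "
from h import *
goto(*bay(2),.035,-2.4)"
```

```text
time: 22.65
ee_pos: [0.5962, 0.039, 0.0328]
eef_rot: [0.723, 0.691, -0.001, -0.001]
ft_force: [-3.6, 0.3, 7.1]
width: 0.0395
grip_force: 25.0
t=22.6 at [0.5962 0.039  0.0328] psi -2.6 w 0.039 g 25.0; turn -0.0020 (0.0 rows) then dx 0.0036 dy -0.0016 dz -0.0109 (0.1 rows)
```

Seated on the floor. Release, rise, look for the next pack (the one near (.468,-.052)).

```bash
python3 -m crank '0 0 0 0 .5;0 0 0 0 .5;0 0 0 0 .5;0 0 0 0 .5;0 0 -.1 0 .5;0 0 -.2 0 .5;0 0 -.2 0 .5;0 0 -.02 0 .5;0 0 0 0 .5'
python3 - <<'E'
from h import *
c=cam("top")
for o in caps(c):print(o)
print(proj(cam("scene"),[[.468,-.052,.046]]))
goto(.4685,-.0518,.022,-46.6)
E
```

```text
time: 23.55
ee_pos: [0.5973, 0.0392, 0.1376]
eef_rot: [0.723, 0.691, 0.0, 0.0]
ft_force: [-0.5, -0.7, -1.0]
width: 0.0652
grip_force: 0.0
(0.4682, -0.0521, 36, 25, np.float64(-47.3))
(0.467, -0.1713, 39, 27, np.float64(-14.0))
[[299.92792873 228.4141422 ]]
t=23.6 at [0.5961 0.0393 0.1357] psi -2.5 w 0.065 g 0.0; turn 0.4895 (5.5 rows) then dx -0.7765 dy -0.1073 dz 0.5683 (4.3 rows)
```

```bash
python3 -m crank '0 0 0 .082 .5;0 0 0 .082 .5;0 0 0 .082 .5;0 0 0 .082 .5;0 0 0 .082 .5;0 0 0 .08 .5;-.194 -.027 0 0 .5;-.194 -.027 0 0 .5;-.194 -.027 0 0 .5;-.194 -.027 0 0 .5'
python3 -m crank '0 0 0 0 .5;0 0 .2 0 .5;0 0 .2 0 .5;0 0 .12 0 .5;0 0 .045 0 .5;0 0 0 0 .5'
python3 -c "
from h import *
goto(.4685,-.0518,.022,-46.6)"
```

```text
time: 24.65
ee_pos: [0.4734, -0.0481, 0.1362]
eef_rot: [0.93, 0.368, -0.003, 0.001]
ft_force: [-0.4, -0.7, 2.1]
width: 0.0655
grip_force: 0.0
time: 25.25
ee_pos: [0.4748, -0.0472, 0.0241]
eef_rot: [0.93, 0.368, -0.003, 0.0]
ft_force: [0.4, -0.4, 0.1]
width: 0.0651
grip_force: 0.0
t=25.2 at [ 0.4748 -0.0472  0.0241] psi -46.8 w 0.065 g 0.0; turn -0.0023 (0.0 rows) then dx -0.0388 dy -0.0049 dz 0.0107 (0.2 rows)
```

```bash
python3 -m crank '-.039 -.005 .01 0 .5;0 0 0 0 .5;0 0 0 0 -1;0 0 0 0 -1;0 0 0 0 -1;0 0 0 0 -1;0 0 0 0 -1;0 0 -.1 0 -1;0 0 -.2 -.08 -1;0 0 -.2 -.082 -1' 25
python3 -m crank '0 0 -.07 -.082 -1;0 0 0 -.082 -1;0 0 0 -.082 -1;0 0 0 -.082 -1;.088 .205 0 0 -1;.088 .206 0 0 -1;.088 .206 0 0 -1;0 0 0 0 -1;0 0 0 0 -1;0 0 0 0 -1'
python3 -c "
from h import *
print(bay(1));goto(*bay(1),.035,-2.4)"
```

```text
time: 26.25
ee_pos: [0.4689, -0.0519, 0.1239]
eef_rot: [0.874, 0.485, -0.003, 0.0]
ft_force: [0.9, 1.5, -0.9]
width: 0.0397
grip_force: 25.0
time: 27.25
ee_pos: [0.5837, -0.0095, 0.1383]
eef_rot: [0.725, 0.689, -0.002, -0.001]
ft_force: [-0.2, -0.7, -2.0]
width: 0.0403
grip_force: 25.0
[ 0.59412205 -0.0042695 ]
t=27.2 at [ 0.5837 -0.0095  0.1383] psi -2.9 w 0.040 g 25.0; turn -0.0052 (0.1 rows) then dx 0.0283 dy 0.0511 dz 0.5163 (2.3 rows)
```

```bash
python3 -m crank '.028 .051 0 -.005 -1;0 0 .18 0 -1;0 0 .13 0 -1;0 0 0 0 -1;0 0 0 0 -1'
python3 -c "
from h import *
goto(*bay(1),.035,-2.4)"
```

```text
time: 27.75
ee_pos: [0.595, -0.0035, 0.0773]
eef_rot: [0.721, 0.692, -0.001, -0.001]
ft_force: [-0.2, -0.7, -0.9]
width: 0.0397
grip_force: 25.0
t=27.8 at [ 0.595  -0.0035  0.0773] psi -2.3 w 0.040 g 25.0; turn 0.0006 (0.0 rows) then dx -0.0040 dy -0.0044 dz 0.2116 (0.9 rows)
```

```bash
python3 -m crank '-.004 -.004 .06 0 -1;0 0 .06 0 -1;0 0 .05 0 -1;0 0 .04 0 -1;0 0 .005 0 -1;0 0 0 0 -1'
python3 -c "
from h import *
goto(*bay(1),.035,-2.4)"
```

```text
time: 28.35
ee_pos: [0.5936, -0.0045, 0.0332]
eef_rot: [0.721, 0.692, -0.002, -0.001]
ft_force: [-2.9, 0.2, 4.4]
width: 0.04
grip_force: 25.0
t=28.4 at [ 0.5936 -0.0045  0.0332] psi -2.4 w 0.040 g 25.0; turn 0.0005 (0.0 rows) then dx 0.0011 dy 0.0027 dz -0.0088 (0.0 rows)
```

```bash
python3 -m crank '0 0 0 0 .5;0 0 0 0 .5;0 0 0 0 .5;0 0 0 0 .5;0 0 -.1 0 .5;0 0 -.2 0 .5;0 0 -.2 0 .5;0 0 -.02 0 .5;0 0 0 0 .5'
python3 - <<'E'
from h import *
c=cam("top");cv2.imwrite("pics/t5.png",c["img"]);cv2.imwrite("pics/s5.png",cam("scene")["img"])
for o in caps(c):print(o)
goto(.4668,-.1702,.022,-13.7)
E
```

```text
time: 29.25
ee_pos: [0.5947, -0.0041, 0.1382]
eef_rot: [0.721, 0.693, -0.001, -0.0]
ft_force: [0.2, 0.9, -1.0]
width: 0.065
grip_force: 0.0
(0.6022, 0.1737, 36, 30, np.float64(0.0))
(0.4642, -0.17, 30, 26, np.float64(-14.0))
t=29.4 at [ 0.5935 -0.004   0.1363] psi -2.3 w 0.065 g 0.0; turn 0.1264 (1.4 rows) then dx -0.9576 dy -0.4189 dz 0.5713 (5.3 rows)
```

View pics/s5.png

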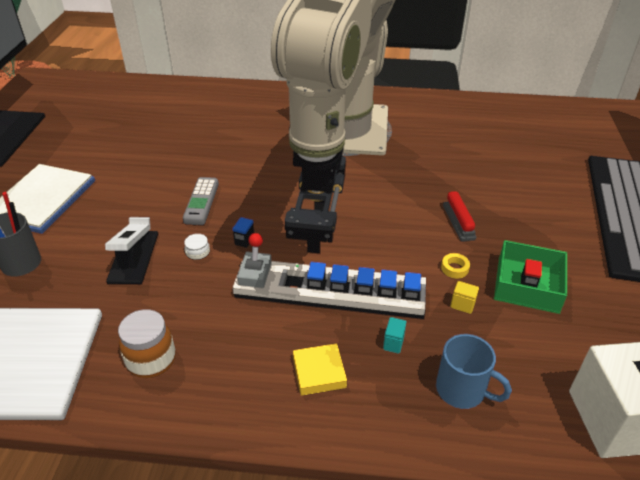

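```bash
python3 -m crank '0 0 0 .063 .5;0 0 0 .063 .5;-.16 -.07 0 0 .5;-.16 -.07 0 0 .5;-.16 -.07 0 0 .5;-.16 -.07 0 0 .5;-.16 -.07 0 0 .5;-.16 -.07 0 0 .5;0 0 0 0 .5;0 0 0 0 .5'
python3 -c "
from h import *
goto(.4668,-.1702,.022,-13.7)
for o in caps(cam('scene')):print(o)"
```

```text
time: 30.35
ee_pos: [0.4664, -0.1708, 0.1372]
eef_rot: [0.787, 0.617, -0.002, -0.001]
ft_force: [0.5, 0.6, -0.9]
width: 0.0651
grip_force: 0.0
t=30.4 at [ 0.4664 -0.1708  0.1372] psi -13.7 w 0.065 g 0.0; turn -0.0005 (0.0 rows) then dx 0.0035 dy 0.0012 dz 0.5760 (2.6 rows)
(0.5913, 0.1726, 41, 29, np.float64(-1.0))
(0.5896, 0.128, 41, 30, np.float64(-1.0))
(0.587, 0.0857, 41, 29, np.float64(-2.6))
(0.5853, 0.037, 41, 29, np.float64(-2.6))
(0.5827, -0.0062, 41, 29, np.float64(-3.3))
(0.4679, -0.1695, 41, 30, np.float64(-13.7))
```

```bash
python3 -m crank '.003 0 .2 0 .5;0 0 .2 0 .5;0 0 .13 0 .5;0 0 .046 0 .5;0 0 0 0 .5;0 0 0 0 -1;0 0 0 0 -1;0 0 0 0 -1;0 0 0 0 -1;0 0 0 0 -1' 25
python3 -m crank '0 0 -.1 0 -1;0 0 -.2 0 -1;0 0 -.2 0 -1;0 0 -.2 -.063 -1;0 0 0 -.063 -1;.16 .15 0 0 -1;.16 .15 0 0 -1;.16 .15 0 0 -1;.16 .15 0 0 -1;0 0 0 0 -1'
python3 -m crank '0 0 0 0 -1;0 0 0 0 -1'
python3 -c "
from h import *
print(bay(0));goto(*bay(0),.035,-2.4)"
```

```text
time: 31.4
ee_pos: [0.4673, -0.1704, 0.0233]
eef_rot: [0.786, 0.618, -0.001, -0.0]
ft_force: [-0.9, 0.7, 6.8]
width: 0.0397
grip_force: 25.0
time: 32.4
ee_pos: [0.5954, -0.041, 0.1609]
eef_rot: [0.718, 0.696, -0.002, -0.001]
ft_force: [-1.1, -0.5, -1.5]
width: 0.0403
grip_force: 25.0
time: 32.6
ee_pos: [0.5917, -0.0485, 0.1622]
eef_rot: [0.722, 0.692, -0.002, -0.001]
ft_force: [0.0, 0.1, -0.6]
width: 0.0396
grip_force: 25.0
[ 0.59227845 -0.0482255 ]
t=32.6 at [ 0.5917 -0.0485  0.1622] psi -2.4 w 0.040 g 25.0; turn -0.0004 (0.0 rows) then dx 0.0014 dy 0.0026 dz 0.6358 (2.8 rows)
```

```bash
python3 -m crank '0 .002 .2 0 -1;0 0 .2 0 -1;0 0 .06 0 -1;0 0 .05 0 -1;0 0 .05 0 -1;0 0 .04 0 -1;0 0 .04 0 -1;0 0 .005 0 -1;0 0 0 0 -1'
python3 -c "
from h import *
goto(*bay(0),.035,-2.4)"
```

```text
time: 33.5
ee_pos: [0.5931, -0.0476, 0.034]
eef_rot: [0.721, 0.693, -0.001, -0.0]
ft_force: [-2.9, 0.5, 4.3]
width: 0.0398
grip_force: 25.0
t=33.5 at [ 0.5931 -0.0476  0.034 ] psi -2.3 w 0.040 g 25.0; turn 0.0007 (0.0 rows) then dx -0.0033 dy -0.0038 dz -0.0050 (0.0 rows)
```

```bash
python3 -m crank '0 0 0 0 .5;0 0 0 0 .5;0 0 0 0 .5;0 0 0 0 .5;0 0 -.1 0 .5;0 0 -.2 0 .5;0 0 -.2 0 .5;0 0 -.2 .09 .6;0 0 -.13 .09 .7;0 0 0 .09 .8'
python3 -m crank '0 0 0 .09 .8;0 0 0 .09 .8;0 0 0 .09 .8;0 0 0 .09 .8;0 0 0 .09 .8;0 0 0 .09 .8;0 0 0 .09 .8;0 0 0 .063 .8;0 0 0 0 .8;0 0 0 0 .8'
python3 - <<'E'
from h import *
c=cam("top")
for o in caps(c,z=.058):print(o)
goto(.370,-.2893,.05,-89.1)
E
```

```text
time: 34.5
ee_pos: [0.5946, -0.0477, 0.203]
eef_rot: [0.853, 0.523, 0.001, 0.001]
ft_force: [1.0, -0.4, -0.3]
width: 0.0753
grip_force: 0.0
time: 35.5
ee_pos: [0.5929, -0.0473, 0.1992]
eef_rot: [1.0, 0.01, -0.002, 0.001]
ft_force: [-0.1, -0.2, -0.4]
width: 0.0784
grip_force: 0.0
(0.601, 0.1721, 38, 30, np.float64(-1.4))
t=35.5 at [ 0.5929 -0.0473  0.1992] psi -88.8 w 0.078 g 0.0; turn 0.0028 (0.0 rows) then dx -1.1334 dy 1.1923 dz 0.7459 (8.0 rows)
```

```bash
python3 -m crank '-.142 .149 0 .003 .8;-.142 .149 0 0 .8;-.142 .149 0 0 .8;-.142 .149 0 0 .8;-.142 .149 0 0 .8;-.142 .149 0 0 .8;-.142 .149 0 0 .8;-.139 .149 0 0 .8;0 0 0 0 .8;0 0 0 0 .8'
python3 -m crank '0 0 .2 0 .6;0 0 .2 0 .6;0 0 .2 0 .6;0 0 .1 0 .6;0 0 0 0 .6'
python3 - <<'E'
from h import *
c=cam("scene");cv2.imwrite("pics/hs.png",cv2.resize(c["img"][120:270,120:320],None,fx=3,fy=3))
goto(.370,-.2893,.004,-89.1)
E
```

```text
time: 36.55
ee_pos: [0.3691, -0.289, 0.2002]
eef_rot: [1.0, 0.006, -0.001, -0.0]
ft_force: [1.3, 0.7, 0.3]
width: 0.0784
grip_force: 0.0
time: 37.05
ee_pos: [0.368, -0.2843, 0.0745]
eef_rot: [1.0, 0.009, -0.006, -0.001]
ft_force: [-0.7, 0.0, -0.0]
width: 0.0694
grip_force: 0.0
t=37.1 at [ 0.369  -0.2851  0.0765] psi -89.0 w 0.070 g 0.0; turn 0.0015 (0.0 rows) then dx 0.0045 dy 0.0212 dz 0.3623 (1.6 rows)
```

View pics/hs.png

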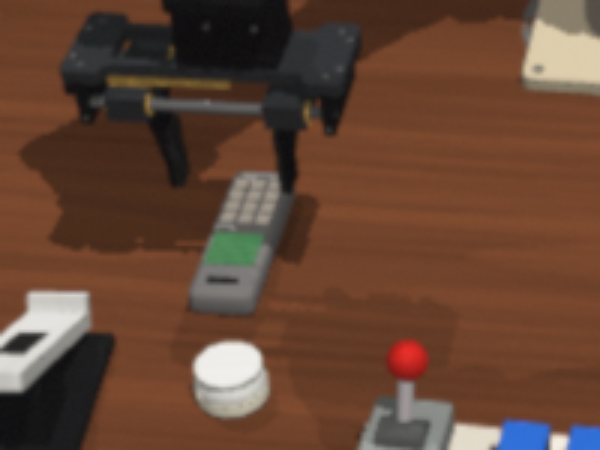

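```bash
python3 -m crank '0 0 0 0 .6;0 0 0 0 .6'
python3 -c "
from h import *
goto(.370,-.2893,.005,-89.1)"
```

```text
time: 37.3
ee_pos: [0.3709, -0.2853, 0.0785]
eef_rot: [1.0, 0.009, -0.001, -0.002]
ft_force: [0.3, -0.1, 0.3]
width: 0.0697
grip_force: 0.0
t=37.3 at [ 0.3709 -0.2853  0.0785] psi -88.9 w 0.070 g 0.0; turn 0.0017 (0.0 rows) then dx -0.0050 dy 0.0198 dz 0.3677 (1.6 rows)
```

```bash
python3 -m crank '-.005 .02 .08 0 .6;0 0 .08 0 .6;0 0 .08 0 .6;0 0 .08 0 .6;0 0 0 0 .6;0 0 0 0 .6'
python3 -c "
from h import *
goto(.370,-.2893,.005,-89.1)"
```

```text
time: 37.9
ee_pos: [0.3692, -0.2892, 0.0143]
eef_rot: [1.0, 0.009, -0.002, -0.002]
ft_force: [0.7, -1.0, -0.0]
width: 0.0697
grip_force: 0.0
t=37.9 at [ 0.3692 -0.2892  0.0143] psi -89.0 w 0.070 g 0.0; turn 0.0012 (0.0 rows) then dx 0.0040 dy 0.0005 dz 0.0465 (0.2 rows)
```

```bash
python3 -m crank '0 0 .045 0 .6;0 0 0 0 .6;0 0 0 0 -1;0 0 0 0 -1;0 0 0 0 -1;0 0 0 0 -1;0 0 0 0 -1;0 0 -.05 0 -1;0 0 -.1 0 -1;0 0 -.1 0 -1' 8
python3 -m crank '0 0 -.1 0 -1;0 0 -.1 0 -1;0 0 -.1 0 -1;0 0 -.1 0 -1;0 0 -.1 0 -1;0 0 -.1 0 -1;0 0 0 0 -1;0 0 0 0 -1'
python3 - <<'E'
from h import *
c=cam("scene");cv2.imwrite("pics/hs2.png",cv2.resize(c["img"][60:260,100:340],None,fx=3,fy=3))
goto(.541,-.382,.18,-84.1)
E
```

```text
time: 38.9
ee_pos: [0.3681, -0.2893, 0.055]
eef_rot: [1.0, 0.008, -0.003, -0.002]
ft_force: [1.1, 0.1, -0.9]
width: 0.0478
grip_force: 8.0
time: 39.7
ee_pos: [0.3694, -0.2892, 0.1739]
eef_rot: [1.0, 0.009, -0.002, -0.003]
ft_force: [0.4, 0.6, -1.9]
width: 0.048
grip_force: 8.0
t=39.8 at [ 0.3689 -0.2892  0.1735] psi -89.0 w 0.048 g 8.0; turn -0.0544 (0.6 rows) then dx 0.8081 dy 0.5500 dz -0.0324 (4.3 rows)
```

View pics/hs2.png

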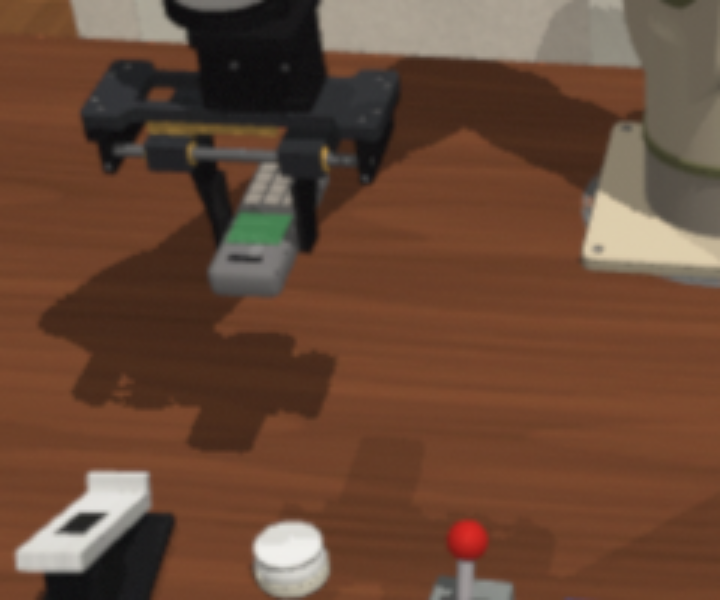

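```bash
python3 -m crank '0 0 0 -.054 -1;.174 .11 0 0 -1;.174 .11 0 0 -1;.174 .11 0 0 -1;.174 .11 0 0 -1;.174 .11 0 0 -1;0 0 0 0 -1;0 0 0 0 -1'
python3 -c "
from h import *
goto(.553,-.381,.105,-84.1)"
```

```text
time: 40.55
ee_pos: [0.5153, -0.3642, 0.1761]
eef_rot: [0.999, 0.046, -0.007, -0.003]
ft_force: [-0.5, 0.1, -1.2]
width: 0.0478
grip_force: 8.0
t=40.5 at [ 0.5153 -0.3642  0.1761] psi -84.7 w 0.048 g 8.0; turn -0.0064 (0.1 rows) then dx 0.1791 dy 0.1028 dz 0.3557 (1.8 rows)
```

```bash
python3 -m crank '.09 .051 0 -.006 -1;.089 .051 0 0 -1;0 0 0 0 -1;0 0 .09 0 -1;0 0 .09 0 -1;0 0 .09 0 -1;0 0 .05 0 -1;0 0 0 0 -1;0 0 0 0 -1'
python3 - <<'E'
from h import *
c=cam("scene");cv2.imwrite("pics/hs3.png",cv2.resize(c["img"][130:310,60:300],None,fx=3,fy=3))
goto(.553,-.381,.076,-84.1)
E
```

```text
time: 41.45
ee_pos: [0.5533, -0.3799, 0.1149]
eef_rot: [0.999, 0.052, -0.005, -0.003]
ft_force: [-0.3, -0.2, -2.2]
width: 0.048
grip_force: 8.0
t=41.5 at [ 0.5535 -0.3801  0.1153] psi -84.1 w 0.048 g 8.0; turn 0.0004 (0.0 rows) then dx -0.0029 dy 0.0042 dz 0.1965 (0.9 rows)
```

View pics/hs3.png

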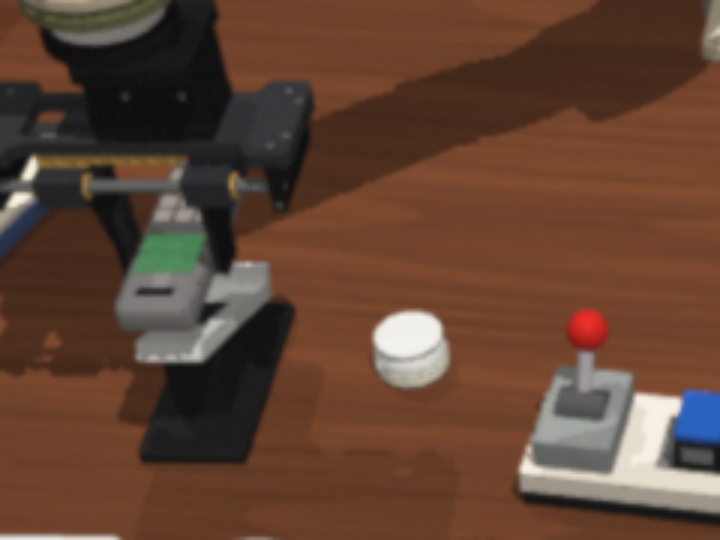

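Run:
```python
from h import *
k=cam("scene");y=np.radians(5.9)
a=np.array([np.cos(y),np.sin(y)]);b=np.array([-a[1],a[0]]);g=np.array([.5535,-.3801])
# handset front bottom corners if centred in jaws, underside .110
for s in(.024,-.024):
  p=np.r_[g+a*.061+b*s,.1103];print("hs",(proj(k,p)-[60,130])*3)
o=np.array([.541,-.382])
for s in(.02,-.02):
  p=np.r_[o+a*.0588+b*s,.0927];print("pad",(proj(k,p)-[60,130])*3)
  p=np.r_[o+a*.0588+a*.005+b*s,.0927-.011];print("padbot",(proj(k,p)-[60,130])*3)
```

```text
hs [[196.55843679 334.35191394]]
hs [[116.69805842 334.11514276]]
pad [[200.91039983 339.49028032]]
padbot [[202.7054887  358.14555207]]
pad [[135.72457842 339.29830004]]
padbot [[137.72972476 357.95884591]]
```

```bash
python3 -m crank '0 .003 .05 0 -1;0 0 .04 0 -1;0 0 .03 0 -1;0 0 .02 0 -1;0 0 .02 0 -1;0 0 0 0 -1' 6
python3 -m crank '0 0 .02 0 -1;0 0 .01 0 -1;0 0 0 0 -1'
python3 - <<'E'
from h import *
c=cam("scene");cv2.imwrite("pics/hs4.png",cv2.resize(c["img"][130:310,60:300],None,fx=3,fy=3))
goto(.553,-.381,.076,-84.1)
E
```

```text
time: 42.15
ee_pos: [0.5529, -0.38, 0.0818]
eef_rot: [0.999, 0.052, -0.005, -0.004]
ft_force: [0.4, 0.6, -1.2]
width: 0.048
grip_force: 6.0
time: 42.45
ee_pos: [0.5532, -0.38, 0.0764]
eef_rot: [0.999, 0.052, -0.005, -0.003]
ft_force: [-0.3, 0.2, -2.4]
width: 0.0482
grip_force: 6.0
t=42.5 at [ 0.553  -0.38    0.0764] psi -84.1 w 0.048 g 6.0; turn 0.0005 (0.0 rows) then dx -0.0007 dy 0.0047 dz 0.0019 (0.0 rows)
```

View pics/hs4.png

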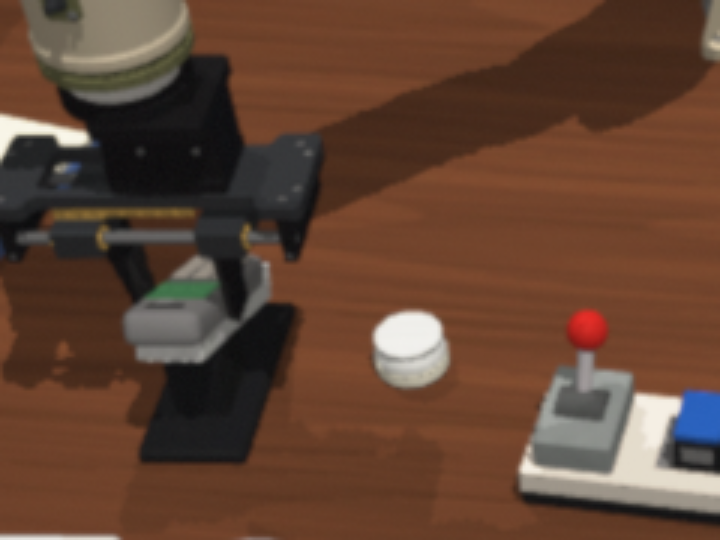

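```bash
python3 -m crank '0 0 .01 0 -1;0 0 .01 0 -1;0 0 0 0 -1' 4
python3 -m crank '0 0 0 0 .25;0 0 0 0 .4;0 0 0 0 .5;0 0 0 0 .5;0 0 -.1 0 .5;0 0 -.1 0 .5;0 0 -.2 0 .5;0 0 -.2 0 .5;0 0 0 0 -1;0 0 0 0 -1'
python3 - <<'E'
from h import *
goto(.53,-.122,.16,-92.4)
c=cam("top");k=cam("scene")
cv2.imwrite("pics/hs5.png",cv2.resize(np.hstack([k["img"][190:330,90:290],c["img"][190:330,420:520]]),None,fx=2.6,fy=2.6))
E
```

```text
time: 42.8
ee_pos: [0.5534, -0.3801, 0.0728]
eef_rot: [0.999, 0.052, -0.004, -0.003]
ft_force: [0.5, 0.8, 1.0]
width: 0.0484
grip_force: 4.0
time: 43.8
ee_pos: [0.5544, -0.3811, 0.1932]
eef_rot: [0.999, 0.052, -0.004, -0.003]
ft_force: [-1.3, 0.3, -1.3]
width: 0.0559
grip_force: 0.0
t=43.8 at [ 0.5544 -0.3811  0.1932] psi -84.1 w 0.056 g 0.0; turn 0.0927 (1.0 rows) then dx -0.1763 dy -1.2894 dz 0.1659 (5.8 rows)
```

View pics/hs5.png

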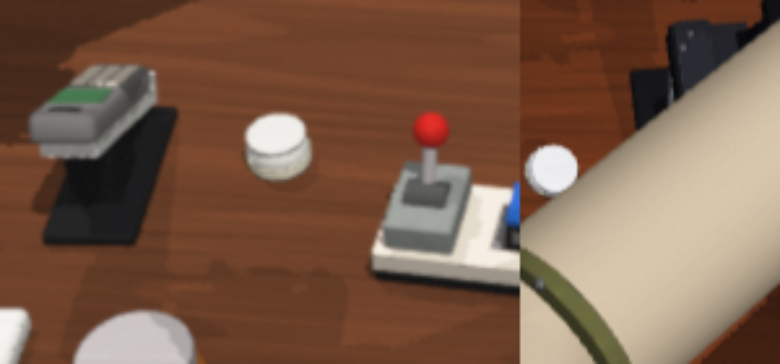

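```bash
python3 -m crank '0 0 0 .093 -1;-.03 -.215 0 0 -1;-.03 -.215 0 0 -1;-.03 -.215 0 0 -1;-.03 -.215 0 0 -1;-.03 -.215 0 0 -1;-.03 -.215 0 0 -1;0 0 0 0 -1;0 0 0 0 -1;0 0 0 0 -1'
python3 - <<'E'
from h import *
c=cam("top");k=cam("scene")
cv2.imwrite("pics/f1.png",cv2.resize(np.vstack([k["img"][180:320,90:290],k["img"][230:330,230:430]]),None,fx=2.5,fy=2.5,interpolation=cv2.INTER_CUBIC))
cv2.imwrite("pics/t1.png",c["img"])
for o in caps(k,z=.058,x=(.54,.66)):print(o, [(np.array(o[:2])-bay(i)).round(4) for i in range(6) if abs(o[1]-bay(i)[1])<.02])
goto(.528,-.122,.077,-92.4)
E
```

```text
time: 44.9
ee_pos: [0.5287, -0.1227, 0.1939]
eef_rot: [1.0, -0.022, -0.005, -0.003]
ft_force: [0.2, -0.7, -1.1]
width: 0.0006
grip_force: 0.0
(0.6035, 0.1713, 40, 28, np.float64(-1.1)) [array([ 0.002 , -0.0003])]
(0.6018, 0.1275, 40, 28, np.float64(0.0)) [array([ 0.0021, -0.0001])]
(0.599, 0.0854, 40, 29, np.float64(-3.2)) [array([0.0012, 0.0018])]
(0.5973, 0.0377, 40, 29, np.float64(-2.0)) [array([ 0.0013, -0.002 ])]
(0.5945, -0.0049, 40, 28, np.float64(-2.7)) [array([ 0.0004, -0.0006])]
(0.594, -0.0471, 40, 28, np.float64(-3.4)) [array([0.0017, 0.0011])]
t=45.0 at [ 0.5287 -0.1235  0.1941] psi -92.6 w 0.001 g 0.0; turn -0.0023 (0.0 rows) then dx -0.0037 dy -0.0072 dz 0.5857 (2.6 rows)
```

View pics/f1.png

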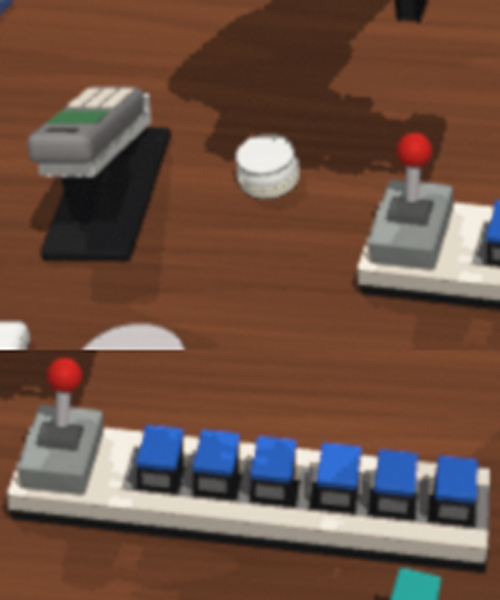

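```bash
python3 -m crank '-.004 -.007 .15 0 -1;0 0 .15 0 -1;0 0 .15 0 -1;0 0 .135 0 -1;0 0 0 0 -1;.05 0 0 0 -1;.06 0 0 0 -1;.06 0 0 0 -1;.06 0 0 0 -1;.05 0 0 0 -1'
python3 -m crank '.03 0 0 0 -1;.02 0 0 0 -1;0 0 0 0 -1;0 0 0 0 -1'
python3 -m crank '-.06 0 0 0 -1;-.06 0 0 0 -1;0 0 -.15 0 -1;0 0 -.2 0 -1;0 0 -.2 0 -1;-.15 0 0 0 -1;-.15 -.15 0 0 -1;0 -.2 0 0 -1;0 -.2 0 0 -1;0 0 0 0 -1'
python3 - <<'E'
from h import *
c=cam("top");k=cam("scene")
print(proj(k,[[.613,-.1247,.094]]))
a=c["img"][180:350,380:520];b=k["img"][180:350,90:310]
cv2.imwrite("pics/f2.png",cv2.resize(np.hstack([a,b]),None,fx=2.2,fy=2.2,interpolation=cv2.INTER_CUBIC))
y=np.radians(5.93);Rp=R.from_euler("zy",[y,-.44]).as_matrix();o=np.array([.541,-.382,.065])
print("pred hs top corners", (proj(c,o+np.array([[.075,.024,.024],[.075,-.024,.024],[-.075,-.024,.024],[-.075,.024,.024]])@Rp.T)-[380,180])*2.2)
for q in caps(c,z=.058,x=(.54,.66)):print(q)
goto(.5,0,.2,-90)
E
```

```text
time: 46.0
ee_pos: [0.5851, -0.1225, 0.0785]
eef_rot: [1.0, -0.021, -0.004, -0.003]
ft_force: [-1.6, -0.5, -1.1]
width: 0.0002
grip_force: 0.9
time: 46.4
ee_pos: [0.5905, -0.1228, 0.077]
eef_rot: [1.0, -0.022, -0.008, -0.004]
ft_force: [-16.0, 1.6, 11.6]
width: 0.0005
grip_force: 10.2
time: 47.4
ee_pos: [0.5199, -0.007, 0.1893]
eef_rot: [1.0, -0.017, -0.004, -0.004]
ft_force: [0.0, -0.1, -0.3]
width: 0.0004
grip_force: 0.0
[[248.9729037  257.64838022]]
pred hs top corners [[220.07918371  75.08655825]
 [265.45383855  71.64639029]
 [262.5634651  203.91986703]
 [218.8760948  207.01163551]]
(0.6013, 0.1721, 38, 29, np.float64(-1.6))
(0.5992, 0.1286, 37, 27, np.float64(-1.4))
t=47.5 at [ 0.5195 -0.0126  0.1894] psi -92.3 w 0.001 g 0.0; turn -0.0259 (0.3 rows) then dx -0.0975 dy -0.0628 dz -0.0531 (0.6 rows)
```

View pics/f2.png

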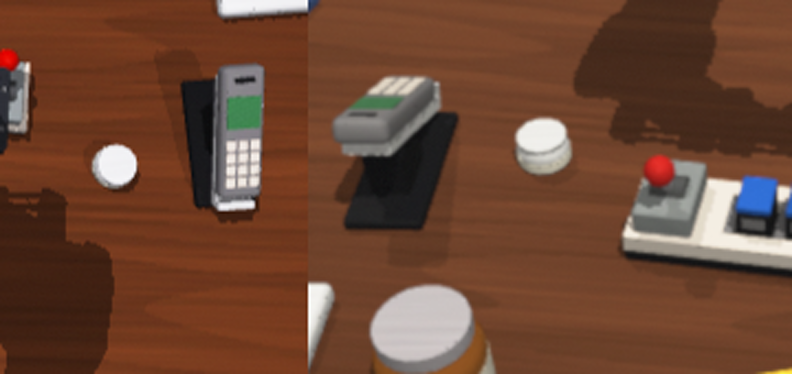

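```bash
python3 -c "
from h import *
goto(.6405,-.3717,.19,-84.1)"
```

```text
t=47.5 at [ 0.5195 -0.0126  0.1894] psi -92.3 w 0.001 g 0.0; turn -0.0915 (1.0 rows) then dx 0.4173 dy 1.8484 dz -0.0031 (8.4 rows)
```

```bash
python3 -m crank '0 0 0 -.091 -1;.046 .205 0 0 -1;.046 .205 0 0 -1;.046 .205 0 0 -1;.046 .205 0 0 -1;.046 .205 0 0 -1;.046 .205 0 0 -1;.046 .205 0 0 -1;.046 .205 0 0 -1;.046 .205 0 0 -1'
python3 -m crank '0 0 0 0 -1;0 0 0 0 -1;0 0 0 0 -1'
python3 -c "
from h import *
goto(.6405,-.3717,.088,-84.1)"
```

```text
time: 48.5
ee_pos: [0.6376, -0.376, 0.1858]
eef_rot: [0.999, 0.049, -0.004, -0.003]
ft_force: [2.0, 0.5, 1.5]
width: 0.0003
grip_force: 0.0
time: 48.8
ee_pos: [0.6381, -0.3723, 0.186]
eef_rot: [0.999, 0.05, -0.004, -0.003]
ft_force: [-0.1, -0.7, -0.9]
width: 0.0002
grip_force: 0.0
t=48.8 at [ 0.6381 -0.3723  0.186 ] psi -84.3 w 0.000 g 0.0; turn -0.0020 (0.0 rows) then dx 0.0123 dy -0.0018 dz 0.4898 (2.2 rows)
```

```bash
python3 -m crank '.012 0 .12 0 -1;0 0 .12 0 -1;0 0 .12 0 -1;0 0 .12 0 -1;0 0 0 0 -1;-.02 0 0 0 -1;-.02 0 0 0 -1;-.02 0 0 0 -1;0 0 0 0 -1;0 0 0 0 -1'
python3 -m crank '-.015 0 0 0 -1;0 0 0 0 -1'
python3 -m crank '-.015 0 0 0 -1;0 0 0 0 -1'
python3 - <<'E'
from h import *
goto(.541+.078*.995,-.382+.008,.088,-84.1)
k=cam("scene");cv2.imwrite("pics/f3.png",cv2.resize(k["img"][180:300,80:240],None,fx=4,fy=4,interpolation=cv2.INTER_CUBIC))
E
```

```text
time: 49.8
ee_pos: [0.628, -0.3729, 0.0905]
eef_rot: [0.999, 0.05, -0.004, -0.003]
ft_force: [-0.1, 0.5, -0.3]
width: 0.0004
grip_force: 0.0
time: 50.0
ee_pos: [0.6245, -0.3732, 0.0899]
eef_rot: [0.999, 0.05, -0.004, -0.003]
ft_force: [-0.8, -0.6, -0.1]
width: 0.0008
grip_force: 0.0
time: 50.2
ee_pos: [0.6214, -0.3736, 0.0899]
eef_rot: [0.999, 0.05, -0.005, -0.003]
ft_force: [0.1, -0.6, 0.3]
width: 0.0004
grip_force: 0.0
t=50.2 at [ 0.6214 -0.3736  0.0899] psi -84.3 w 0.000 g 0.0; turn -0.0022 (0.0 rows) then dx -0.0140 dy 0.0007 dz 0.0095 (0.1 rows)
```

```bash
cat >> h.py <<'E'
def green(c,x0,x1,y0,y1):
    im=c["img"][y0:y1,x0:x1].astype(int);m=(im[...,1]>im[...,2]+15)&(im[...,1]>im[...,0]+10)
    v,u=np.nonzero(m);return (u.mean()+x0).round(2),(v.mean()+y0).round(2),m.sum()
E
python3 -c "
from h import *
print(green(cam('scene'),90,160,200,260))"
python3 -m crank '-.01 0 0 0 -1;0 0 0 0 -1'
python3 -m crank '-.008 0 0 0 -1;0 0 0 0 -1'
python3 -c "
from h import *
print(green(cam('scene'),90,160,200,260))"
```

```text
(np.float64(126.83), np.float64(224.03), np.int64(36))
time: 50.5
ee_pos: [0.62, -0.3736, 0.09]
eef_rot: [0.999, 0.05, -0.004, -0.003]
ft_force: [0.4, -0.9, -0.8]
width: 0.0006
grip_force: 0.4
time: 50.7
ee_pos: [0.6192, -0.3735, 0.0905]
eef_rot: [0.999, 0.05, -0.003, -0.003]
ft_force: [4.5, -0.8, 1.3]
width: 0.0004
grip_force: 2.3
(np.float64(127.5), np.float64(223.5), np.int64(24))
```

```bash
python3 -m crank '.05 0 0 0 -1;.1 0 0 0 -1;.05 0 -.15 0 -1;0 0 -.2 0 -1;0 0 -.2 0 -1;0 0 -.1 0 -1;0 -.2 0 0 -1;0 -.2 0 0 -1;0 -.2 0 0 -1;0 -.2 0 0 -1'
python3 -m crank '-.1 -.2 0 0 -1;-.1 -.2 0 0 -1;-.1 -.2 0 0 -1;-.1 -.2 0 0 -1;-.1 -.2 0 0 -1;0 0 0 0 -1;0 0 0 0 -1'
python3 - <<'E'
from h import *
c=cam("top");k=cam("scene")
y=np.radians(5.93);Rp=R.from_euler("zy",[y,-.44]).as_matrix()
# handset screen centre vs. earlier picture f2 (screen centre top px ~ 380+244/2.2,180+112/2.2)
print("screen now",green(c,470,505,200,290),"before",380+244/2.2,180+112/2.2)
print("scene",green(k,90,160,200,260))
im=k["img"][225:275,235:265].astype(int);m=(im[...,2]>140)&(im[...,1]<60);v,u=np.nonzero(m);print("ball",u.mean()+235,v.mean()+225)
for q in caps(k,z=.058,x=(.54,.66)):print(q)
print(caps(k,z=.05,col="red",x=(.4,.62),y=(.3,.5)))
# handset silhouette in top view (grey): bounding corners
w=c["img"][195:285,470:505];hsv=cv2.cvtColor(w,cv2.COLOR_BGR2HSV);m=((hsv[...,1]<60)&(hsv[...,2]>70)&(hsv[...,2]<200)).astype(np.uint8)
v,u=np.nonzero(m);print("grey rows",v.min()+195,v.max()+195,"cols",u.min()+470,u.max()+470)
for oo in((.541,-.382),(.5447,-.3816)):
    print(proj(c,np.r_[oo,.065]+np.array([[.073,.024,.024],[.073,-.024,.024],[-.077,-.024,.024],[-.077,.024,.024]])@Rp.T).round(1).tolist())
goto(.5,0,.2,-90)
E
```

```text
time: 51.75
ee_pos: [0.6428, -0.2097, 0.2201]
eef_rot: [0.999, 0.05, -0.005, -0.003]
ft_force: [0.8, 0.1, -0.3]
width: 0.0004
grip_force: 0.0
time: 52.45
ee_pos: [0.5279, -0.0264, 0.2235]
eef_rot: [0.999, 0.052, -0.004, -0.003]
ft_force: [0.2, -1.2, -0.4]
width: 0.0005
grip_force: 0.0
screen now (np.float64(490.48), np.float64(233.47), np.int64(245)) before 490.9090909090909 230.9090909090909
scene (np.float64(121.73), np.float64(225.53), np.int64(115))
ball 249.12213740458014 256.19083969465646
(0.6033, 0.1715, 40, 28, np.float64(-1.1))
(0.6013, 0.1272, 40, 28, np.float64(-1.0))
(0.5991, 0.0859, 40, 29, np.float64(-1.5))
(0.5971, 0.0375, 40, 29, np.float64(-2.9))
(0.5946, -0.0048, 40, 29, np.float64(-2.2))
(0.5941, -0.0473, 40, 29, np.float64(-2.2))
[(0.5368, 0.3985, 40, 28, np.float64(-10.8))]
grey rows 212 275 cols 476 499
[[480.0, 215.0], [500.6, 213.4], [499.3, 273.5], [479.5, 274.9]]
[[479.8, 213.4], [500.4, 211.9], [499.1, 271.9], [479.3, 273.4]]
t=52.5 at [ 0.5282 -0.0296  0.2236] psi -84.4 w 0.001 g 0.0; turn 0.0623 (0.7 rows) then dx -0.1409 dy -0.1478 dz 0.1179 (1.0 rows)
```

```bash
python3 -c "
from bench import workorder
print(workorder.close_job())"
```

```text
the job is handed in; nothing more can be done
None
```

The job is handed in, but the hand-in gave no verdict. By my last camera checks the worn pack is in the recycling box and all four flat packs are seated in bays 0–3. The charged packs are untouched in bays 4 and 5, the handset is on its cradle against the lip, and the dock is switched back on. I viewed 17 pictures, over the limit of 14.

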